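# Stock the two job boards

### The job

Stock the two plywood job boards with the four things that stand along the front of the bench (left and right are as seen from the robot). On the board with the thread cone, stand the short jar on the marked circle left of the cone and the tall jar on the marked circle to its right; on the other board, set the red tin on the marked oblong between the pebble and the blue case, then lay the beech block flat on top of the tin. Tin and block lie lengthwise along the row, and everything is centred on its place and let go.

Things in the scene. Friction and masses are not known exactly. Their poses are not given: they have to be found in the camera images.
- sewing_board: Fixed plywood board, 100 (x) x 230 (y) x 8 mm, with the thread cone standing in its middle and one dark circle outline (58 mm across) on either side of it. Origin: centre of the underside; x points away from the robot, y along the row to the robot's left, z up. Board top is 8 mm above the origin. Left circle's centre at y = +80 mm, right circle's at y = -80 mm, both at x = 0. Yaw within 0.25 rad. The two boards swap places between starts.
- thread_cone: Brown cone of thread, 54 mm across, 85 mm high, fixed upright on the middle of the sewing board. Origin: centre of its underside, z up.
- rivet_board: Fixed plywood board of the same size and axes as the other (100 x 230 x 8 mm, origin at the centre of the underside, top 8 mm above it, y along the row to the left). In its middle (x = y = 0) a dark oblong outline 48 (x) x 66 (y) mm marks the tin's place, between the pebble at y = +83 mm and the blue case at y = -83 mm. Yaw within 0.25 rad.
- pebble: Brown oval pebble, 38 (x) x 52 (y) x 27 mm high, fixed on the left of the rivet board. Origin: centre of its underside.
- blue_case: Small blue case, 50 (x) x 70 (y) x 24 mm high, fixed on the right of the rivet board. Origin: centre of its underside.
- short_jar: Loose clear jar with a white screw lid, 51 mm across the lid, 64 mm high, 0.1 kg; body 45 mm across below the lid. Starts upright on the bench. Origin: centre of its underside, z up.
- tall_jar: Loose clear jar with a white screw lid, 52 mm across the lid, 94 mm high, 0.12 kg; body 46 mm across below the lid. Starts upright on the bench. Origin: centre of its underside, z up.
- rivet_tin: Loose red tin with a flat lid, 42 (x) x 60 (y) x 34 mm high, 0.09 kg, starts flat near the front of the bench (a like tin far back is not meant). Origin: centre of its underside; y along its length, z up.
- beech_block: Loose beech block, 26 (x) x 70 (y) x 22 mm high, 0.03 kg, starts flat on the bench. Origin: centre of its underside; y along its length, z up.
Not all that is in view belongs to the job. What is shaped like the short_jar but orange is not meant.

How it is judged:
By the outcome, as a careful person would: the job done as asked, in the order asked, and still so for the second after the job is handed in, with the robot touching nothing.
It also fails if it takes over 104 s, if anything falls off the work surface, if the arm or the gripper's body presses on something with over 40 N, if the wrist force passes 120 N, or if a joint passes its speed limit or range.

### The arm

A 6-joint arm with a two-finger parallel gripper is mounted at the origin on a cart in front of the work surface, level with it; the furniture and walls round the work are solid. World frame = base frame: x ahead of the robot, y to its left, z up, the work surface at z = 0. Lengths are in m, angles in rad, forces in N, time in s.
With the tool pointing down it reaches from about 0.4 to 0.825 m from the base axis. Payload 7 kg.
Tool frame: the origin (TCP) lies midway between the tips of the shut fingers; the grasp point (between the pads) lies arm.hold_point_z behind it (arm.hold_point_z is the distance from the TCP to the grasp point, in m); z points along the fingers, y is the line along which they close (so a half turn about z gives the same grasp; the last joint's range is limited). The gripper opens to 88 mm and grips with 3 to 60 N. Pads are 19 mm wide; open, the fingers measure 130 mm over their backs; the gripper's body (78 mm by 193 mm) begins 47 mm behind the grasp point.
Start: joints at [1.574, 0.359, 0.012, 0, -1.224, -0.288], TCP at [0.19, 0.648, 0.227] pointing down, gripper open.
Joint ranges: [-3.07, 3.07], [-1.43, 2.12], [-1.02, 1.25], [-3.03, 1.67], [-3.05, -0], [-3.03, 3.03]. Speed limits (rad/s): [2.39, 2.39, 3.01, 3.14, 3.14, 3.14].

### API

Orientations are given as [roll, pitch, yaw] about the fixed x, y, z axes, in that order (R = Rz(yaw) Ry(pitch) Rx(roll)).
In Python, from station import arm gives the robot as it stands.
- The arm moves only by the shell command python3 -m crank 'ROWS' [OPENING] [FORCE]. ROWS is JSON, a list that holds one entry, the list of rows, each a list of 4 numbers: the shift along the tool's x, y, z in units of 25 mm (1.0 is 25 mm), then the turn about the tool's z in units of 5 degrees (1.0 is 5 degrees). A call has 1 to 12 rows; each row is the pose to reach, as a shift and turn from the pose commanded when the call began, along the tool's axes at that moment; what a row does not reach only later rows make up. A row lasts 1/8 s, in which the tool goes at most 62.5 mm and 10.7 degrees, less where a joint would pass 70% of its speed; a pose out of reach is approached as far as the arm can. A call with a gripper value outside its range is refused whole. OPENING is the closure, from 0 (fully open) to 1 (shut), set as the call begins (- or left out, the last holds). The fingers move at their own pace and stop on an object; FORCE is the grip in N (left out, the last holds). Time passes only in rows, so rows that repeat a pose let the fingers close. It gives the time, the measured TCP pose, the force, the opening and the grip force at its end, in the units of the state.
- arm.get_state(): the state, without advancing time (a new reading comes with each control period).
- arm.grab_frame(name): name is "scene" or "side" or "wrist"; returns (picture, depth): 400x640x3 uint8, red, green, blue; 400x640 float32, m along the optical axis (not along the pixel's ray), 0 where there is no reading.
- arm.get_calibration(name): a dict with "mtx" (3x3 intrinsics, pixels), "R" (3x3) and "t" (3): a world point X has camera coordinates R X + t; the wrist camera has in their place "mount" (4x4, takes a point from camera to tool coordinates, whose origin is the TCP and whose axes are the flange's). Camera axes: x right, y down, z forward; pixel columns grow to the right and rows downward; lengths in m; the calibration is good to about 2 mm. A picture is of the moment at which its call begins: read the wrist's pose just before it. get_calibration takes no time and is no camera call.
- arm.job_done(): hands the job in; it is judged then, once.
Trained networks look in the newest picture that a camera, given by its name, has taken for a name from the list of things; names that differ only in an ending like _2 or _b are one class to them, and where a whole thing is asked for, a point or a joint stands for the part that bears it (a point fixed in the world has none). Each returns a list of dicts, best first, with "score" (0 to 1); they miss things now and then, are a little off and sometimes report something else, mostly with a low value. They report only what shows in the picture. A call takes as long as a camera call. They do not tell look-alikes from the thing itself.
- arm.recognise(thing, camera): "extent" ([left, top, width, height] in pixels, round what is visible of it).
- arm.trace(thing, camera): "mask" (400x640 bool, what is visible of it) and "extent" ([left, top, width, height] in pixels, round what is visible of it).
The state is a dict: "t": time; "q": joint angles; "qd": joint speeds; "joint_efforts": joint torques, N m; "eef_pos": TCP position; "ee_rot": TCP orientation; "force": force on the tool from outside, world axes, zero at the start; "moment": the same for the moment, N m; "width": finger opening in m; "gripper_force": force on a finger pad.
Only numpy, scipy, OpenCV 4.12 (cv2) and the standard library are available. Lean on these libraries where they do the work, as an engineer would, in place of code of your own. Each camera call takes 0.05 s, during which the arm holds its last target. There are 200 camera calls.

## Working session

There is one attempt and no reset: what is moved stays moved. The work goes in short steps, Python scripts to look and compute and a shell command to move; the robot and the scene stay as the last step left them, time stands still between calls to the robot, and variables do not carry over. Pictures are saved under pics/ and viewed, at most 14 in all, crops included, and the job is handed in when it is done.

```bash
ls; mkdir -p pics; python3 - <<'E'
from station import arm
import cv2,numpy as np
s=arm.get_state();print({k:np.round(v,3).tolist() for k,v in s.items()},arm.hold_point_z)
for c in("scene","side"):
    p,d=arm.grab_frame(c);cv2.imwrite(f"pics/{c}0.png",p[:,:,::-1])
    k=arm.get_calibration(c);print(c,np.round(k["mtx"],1).tolist(),np.round(k["R"],3).tolist(),np.round(k["t"],3).tolist())
print(np.round(arm.get_calibration("wrist")["mount"],3).tolist())
E
```

```text
pics
{'t': 0.0, 'q': [1.574, 0.359, 0.011, -0.0, -1.224, -0.288], 'qd': [-0.001, -0.001, -0.002, -0.001, 0.002, -0.0], 'joint_efforts': [-0.002, -58.272, 29.308, 6.998, 0.007, -0.0], 'eef_pos': [0.19, 0.647, 0.226], 'ee_rot': [3.14, -0.0, -0.285], 'force': [0.096, 0.223, 0.292], 'moment': [0.036, 0.008, -0.055], 'gripper_force': 0.0, 'width': 0.088} 0.0188
scene [[479.2, 0.0, 315.0], [0.0, 479.2, 200.0], [0.0, 0.0, 1.0]] [[0.778, -0.627, 0.022], [-0.396, -0.518, -0.758], [0.487, 0.581, -0.652]] [-0.267, 0.339, 0.758]
side [[517.8, 0.0, 325.0], [0.0, 517.8, 204.5], [0.0, 0.0, 1.0]] [[0.836, -0.548, -0.023], [-0.346, -0.494, -0.798], [0.426, 0.675, -0.603]] [-0.3, 0.331, 0.758]
[[0.0, -0.961, -0.278, 0.074], [1.0, 0.0, -0.0, -0.0], [0.001, -0.278, 0.961, -0.158], [0.0, 0.0, 0.0, 1.0]]
```

View pics/scene0.png

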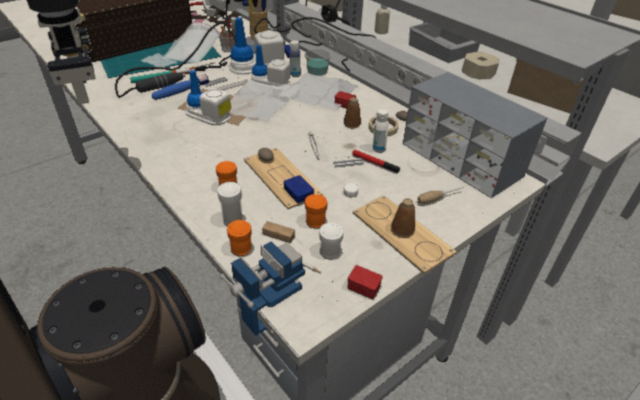

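View pics/side0.png

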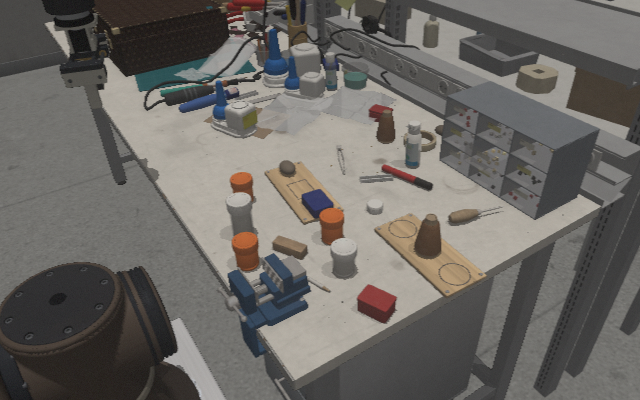

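The scene view shows the sewing board at (405,230) and the rivet board at (285,177). The tall jar is at (230,203), the short jar at (331,240), the red tin at (365,281) and the block at (279,231). Three orange jars, at (227,175), (240,238) and (316,211), and the vise at (268,275) are obstacles.

```bash
cat > h.py <<'E'
from station import arm
import cv2,numpy as np
from scipy.spatial.transform import Rotation as Ro
def cam(c):
    k=arm.get_calibration(c)
    if c!="wrist": return k["mtx"],k["R"].T if hasattr(k["R"],"T") else np.array(k["R"]).T,-np.array(k["R"]).T@np.array(k["t"])
    s=arm.get_state();T=np.eye(4);T[:3,:3]=Ro.from_euler("xyz",s["ee_rot"]).as_matrix();T[:3,3]=s["eef_pos"]
    M=T@np.array(k["mount"]);return k["mtx"],M[:3,:3],M[:3,3]
def rays(c3,uv):
    K,R,o=c3;uv=np.asarray(uv,float).reshape(-1,2)
    return (R@np.linalg.inv(K)@np.c_[uv,np.ones(len(uv))].T).T
def plane(c3,uv,z):
    r=rays(c3,uv);return c3[2]+r*((z-c3[2][2])/r[:,2])[:,None]
def pts(c3,d,m):
    v,u=np.nonzero(m&(d>0));return c3[2]+rays(c3,np.c_[u,v])*d[v,u][:,None]
def rect(P):
    (c,(w,h),a)=cv2.minAreaRect(P[:,:2].astype(np.float32)*1000)
    if w<h:w,h,a=h,w,a+90
    return np.round(c,1),np.round((w,h),1),round((a+90)%180-90,1) # dir of long side deg from x
def proj(c3,X):
    K,R,o=c3;p=K@(R.T@(np.asarray(X)-o));return p[:2]/p[2]
E
python3 - <<'E'
from h import *
for c in("scene","side"):
    c3=cam(c);p,d=arm.grab_frame(c);print(c,c3[2].round(3))
    for n in("sewing_board","thread_cone","rivet_board","pebble","blue_case","short_jar","tall_jar","rivet_tin","beech_block"):
        for o in arm.trace(n,c)[:4 if "jar" in n or 'tin' in n else 2]:
            if o["score"]<.3: continue
            P=pts(c3,d,o["mask"])
            if len(P)<10: print(n,"few");continue
            zt=np.percentile(P[:,2],97);T=P[P[:,2]>zt-.006]
            print(n,round(o["score"],2),np.int32(o["extent"]),"ztop",round(zt,3),"top:",rect(T),np.median(T,0).round(3), p[o["mask"]].mean(0).astype(int))
E
```

```text
scene [-0.026 -0.432  0.757]
sewing_board 0.7 [354 197 100  74] ztop 0.084 top: (array([619.3,  33.2]), array([31.4, 26. ]), -30.6) [0.615 0.032 0.086] [166 137 100]
thread_cone 0.72 [390 199  22  37] ztop 0.095 top: (array([621.7,  36.7]), array([23.6, 21.3]), 57.6) [0.62  0.036 0.094] [88 66 47]
thread_cone 0.53 [353 198 102  75] ztop 0.084 top: (array([619.6,  35.3]), array([29.4, 29.1]), -41.0) [0.616 0.033 0.088] [165 137 100]
rivet_board 0.66 [244 148  75  61] ztop 0.036 top: (array([524.9, 355.6]), array([222.4,  52.4]), 83.9) [0.519 0.289 0.034] [142 123 105]
pebble 0.74 [256 147  16  14] ztop 0.038 top: (array([531.3, 445. ]), array([41., 29.]), 62.7) [0.531 0.443 0.035] [109  98  84]
blue_case 0.74 [282 174  32  29] ztop 0.036 top: (array([515.4, 280.9]), array([71.3, 50.2]), 83.0) [0.514 0.279 0.034] [42 49 91]
short_jar 0.95 [321 224  21  34] ztop 0.067 top: (array([455.1,  90.5]), array([49.4, 49.2]), 70.1) [0.454 0.089 0.065] [147 144 136]
short_jar 0.94 [304 193  23  35] ztop 0.067 top: (array([487.7, 181.5]), array([50.6, 47.4]), -89.3) [0.487 0.181 0.065] [150  77  2
[... 1766 characters left out ...]
064] [140  83  53]
short_jar 0.74 [320 201  20  46] ztop 0.066 top: (array([469.3, 159.6]), array([107.5,  49.1]), 39.7) [0.49  0.176 0.064] [133  80  52]
short_jar 0.59 [329 237  27  39] ztop 0.066 top: (array([457. ,  86.1]), array([49.5, 49. ]), 54.0) [0.457 0.085 0.064] [132 129 123]
tall_jar 0.86 [226 191  29  44] ztop 0.096 top: (array([343.2, 297.3]), array([51.1, 48.9]), -86.5) [0.343 0.295 0.094] [123 119 114]
beech_block 0.81 [271 230  37  30] ztop 0.024 top: (array([394.7, 164.5]), array([129.2,  58.5]), 81.6) [0.398 0.194 0.022] [113  98  82]
beech_block 0.68 [357 281  39  41] ztop 0.037 top: (array([447.1, -29.1]), array([59.7, 43.4]), -66.9) [ 0.446 -0.031  0.035] [111  56  54]
```

```bash
python3 - <<'E'
from h import *
for c in("scene","side"):
    c3=cam(c);p,d=arm.grab_frame(c)
    P=pts(c3,d,d>0);C=p[d>0].astype(int)
    wood=(C[:,0]-C[:,2]>35)&(C[:,0]>110)&(P[:,2]>.003)&(P[:,2]<.02)
    for n,q,r in(("sew",(.62,.034),.14),("riv",(.524,.36),.14)):
        S=P[wood&(np.hypot(*(P[:,:2]-q).T)<r)];print(c,n,len(S),rect(S),np.median(S[:,2]).round(4))
    if c=="scene":
        for y in np.arange(.26,-.12,-.02):
            row=[]
            for x in np.arange(.24,.56,.02):
                k=(abs(P[:,0]-x)<.01)&(abs(P[:,1]-y)<.01);row.append("%4d"%(P[k,2].max()*1000) if k.any() else "   .")
            print("%5.2f"%y,*row)
E
```

```text
scene sew 2688 (array([662. ,  35.3]), array([231.9, 182.7]), 87.8) 0.0096
scene riv 1489 (array([512.1, 373.7]), array([256.1, 198.6]), 64.5) 0.0103
 0.26    1    4    4    3    .    .    3    5    4    4    5   14   34   36   36   36   12
 0.24    3    4    4   66   67    3    4   23    3    4    3    4    9   37   38   36   10
 0.22    2    3   67   70   68   67    6   26   26    4    5    3    4    2    .    .    4
 0.20    3    4   66   67   68   66    5   25   27   25    4   65   67   67   64    5    5
 0.18    3    4    .   67   65    4    .   24   26   25    5   68   67   68   66    4    5
 0.16    3    3    .    4    3    1    .    .   24   23    4   66   67   68    5    5    4
 0.14    2    0    .    1    .    .    .    .    2    4    3    5    2    .    3    4    4
 0.12  101  100    .  101  101    .    .    .    4    4   67   66   64    .    3    3    4
 0.10  101  100   75  101  101   85   85   10    8    4   67   67   68    3    4    4    5
 0.08  101  101   76  101  101   85   85    9   10   54   67   66   67    3    4    4    5
 0.06  101  100   73  101  101   85   86
[... 224 characters left out ...]
  4   10
 0.00    3    4    4    4    4    3    4    4    4   37   38   37    2    4    4    4    4
-0.02    2    4    4    4    4    4    3    4    2   38   38   37    .    4    4    3   12
-0.04    2    4    4    4    4    3    4    4    4   38   38   38   37    3    5    4   11
-0.06    2    5    3    2    4    3    5    4    4    4   38   39    3    4    3    3   11
-0.08    .    .    .    .    .    .    .    .    .    .    .    .    .    .    .    .    7
-0.10    .    .    .    .    .    .    .    .    .    .    .    .    .    .    .    .    .
side sew 2970 (array([652.3,  31.7]), array([231.2, 156.2]), 87.8) 0.0087
side riv 1461 (array([511.9, 366.5]), array([248., 202.]), 63.7) 0.0088
```

```bash
cat >> h.py <<'E'
def go(x,y,z,yaw):
    s=arm.get_state();R=Ro.from_euler("xyz",s["ee_rot"]).as_matrix()
    t=R.T@(np.array([x,y,z])-s["eef_pos"])/.025;w=(np.degrees(s["ee_rot"][2])-yaw+180)%360-180
    print("rows:",t.round(2),round(w/5,2),"yaw now",round(np.degrees(s["ee_rot"][2]),1))
E
python3 -m crank '[[[16.5,18.5,0,18.5],[16.5,18.5,0,18.5],[16.5,18.5,0,18.5],[16.5,18.5,0,18.5],[16.5,18.5,0,18.5],[16.5,18.5,0,18.5],[16.5,18.5,0,18.5],[16.5,18.5,0,18.5],[16.5,18.5,0,18.5],[16.5,18.5,0,18.5],[16.5,18.5,0,18.5],[16.5,18.5,0,18.5]]]' 0.2 10
python3 - <<'E'
from h import *
s=arm.get_state();print(s["t"],s["eef_pos"],s["ee_rot"],np.round(s["q"],2))
c3=cam("wrist");p,d=arm.grab_frame("wrist");cv2.imwrite("pics/w1.png",p[:,:,::-1])
for n in("short_jar","rivet_tin","sewing_board"):
    for o in arm.trace(n,"wrist"):
        P=pts(c3,d,o["mask"]);zt=np.percentile(P[:,2],97);T=P[P[:,2]>zt-.006];print(n,round(o["score"],2),np.int32(o["extent"]),round(zt,3),rect(T),p[o["mask"]].mean(0).astype(int))
go(.456,.088,.036,-109)
E
```

```text
t: 2.7
eef_pos: [0.4556, 0.0877, 0.2266]
ee_rot: [-3.142, 0.0, -1.901]
force: [-0.2, 0.9, -0.2]
width: 0.0702
gripper_force: 0.0
2.7 [0.4556338  0.08774837 0.22661223] [-3.14155084e+00  2.57486508e-04 -1.90066826e+00] [ 0.62  0.   -0.43 -0.   -1.13 -0.95]
short_jar 0.96 [295 231  45  43] 0.065 (array([486.5, 168.8]), array([48.9, 25.9]), -18.8) [163  77   0]
short_jar 0.79 [295 146  52  57] 0.065 (array([455.3,  88.3]), array([49.3, 48.3]), -20.4) [133 129 120]
short_jar 0.66 [454 210  65  29] 0.065 (array([353. , 141.1]), array([185.7,  28.5]), -51.5) [118  55   3]
rivet_tin 0.56 [253  23  76  70] 0.036 (array([446.2, -26.5]), array([59.9, 42. ]), -67.6) [198  57  52]
rivet_tin 0.34 [ 76  52 158 213] 0.091 (array([556.4,  32.6]), array([154.2,  23.8]), 2.3) [199 168 112]
sewing_board 0.88 [ 74  52 159 211] 0.091 (array([556.2,  35. ]), array([154.5,  23.8]), 0.2) [199 168 112]
rows: [ 0.03 -0.04  7.63] 0.06 yaw now -108.7
```

View pics/w1.png

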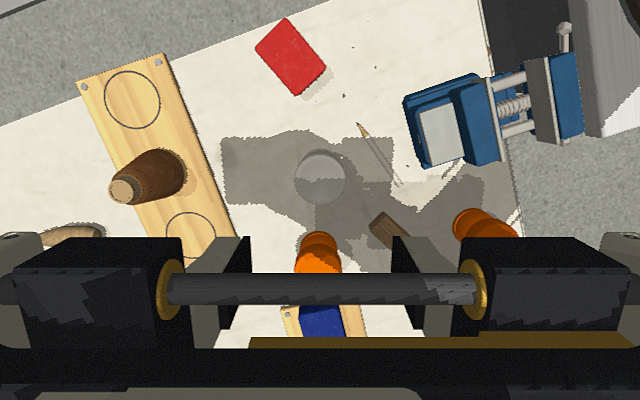

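The wrist view shows the short jar's lid at (320,177), the tin at (290,57), and the sewing board's circles at (132,100) and (190,237). Next I descend on the jar, then fit the circles.

```bash
cat >> h.py <<'E'
def circ(c3,p,q,z=.008,r=.029,it=6):
    """fit dark outline of known radius near q on plane z"""
    v,u=np.mgrid[0:400,0:640];X=plane(c3,np.c_[u.ravel(),v.ravel()],z)[:,:2]
    g=cv2.cvtColor(p,cv2.COLOR_RGB2GRAY).astype(np.float32);k=(cv2.morphologyEx(g,cv2.MORPH_CLOSE,np.ones((9,9)))-g).ravel()
    from scipy.optimize import least_squares
    q=np.array(q)
    for tol in np.linspace(.012,.0025,it):
        e=np.hypot(*(X-q).T)-r;m=(abs(e)<tol)&(k>30)
        q=least_squares(lambda c:np.hypot(*(X[m]-c).T)-r,q,loss="soft_l1",f_scale=.001).x
    a=np.degrees(np.arctan2(*(X[m]-q).T[::-1]));cov=len(np.unique(a//15))
    return q.round(4),int(m.sum()),cov
E
python3 - <<'E'
from h import *
c3=cam("wrist");p,d=arm.grab_frame("wrist")
A=plane(c3,[132,100],.008)[0,:2];B=plane(c3,[190,237],.008)[0,:2];print(A,B)
a=circ(c3,p,A);b=circ(c3,p,B);print(a,b);D=b[0]-a[0];print(np.hypot(*D),np.degrees(np.arctan2(D[1],D[0]))-90,(a[0]+b[0])/2)
E
python3 -m crank '[[[0,-0.02,2.5,0],[0,-0.02,5,0],[0,-0.02,7,0],[0,-0.02,7.6,0],[0,-0.02,7.6,0],[0,-0.02,7.6,0],[0,-0.02,7.6,0]]]'
```

```text
[ 0.62006517 -0.04295075] [0.62766474 0.11868285]
(array([ 0.62  , -0.0448]), 429, 24) (array([0.6264, 0.1151]), 222, 17)
0.16002802879495828 -2.2920410419017685 [0.6232  0.03515]
t: 3.82
eef_pos: [0.4568, 0.0886, 0.0377]
ee_rot: [-3.14, 0.002, -1.899]
force: [-0.6, -0.6, -0.4]
width: 0.0698
gripper_force: 0.0
```

```bash
python3 -m crank '[[[0,0,0,0],[0,0,0,0],[0,0,0,0],[0,0,0,0],[0,0,0,0],[0,0,-2,0],[0,0,-3,0],[0,0,-3,0]]]' 1 15
python3 - <<'E'
from h import *
go(.6264,.1151,.112,-92)
E
```

```text
t: 4.82
eef_pos: [0.4569, 0.0885, 0.1131]
ee_rot: [-3.139, 0.003, -1.899]
force: [0.1, 0.3, -1.5]
width: 0.0479
gripper_force: 15.0
rows: [-3.2  -6.07  0.07] -3.36 yaw now -108.8
```

```bash
python3 -m crank '[[[-1,-1.5,-0.3,-1.5],[-2,-3.5,-0.3,-3.3],[-3.2,-6.07,-0.3,-3.35],[-3.2,-6.07,-0.3,-3.35],[-3.2,-6.07,-0.3,-3.35],[-3.2,-6.07,-0.3,-3.35],[-3.2,-6.07,-0.3,-3.35]]]'
python3 - <<'E'
from h import *
s=arm.get_state();print(s["eef_pos"],s["ee_rot"],s["width"])
c3=cam("wrist");p,d=arm.grab_frame("wrist");cv2.imwrite("pics/w2.png",p[:,:,::-1])
for o in arm.trace("short_jar","wrist")[:2]:
        P=pts(c3,d,o["mask"]);zt=np.percentile(P[:,2],97);T=P[P[:,2]>zt-.006];print(round(o["score"],2),np.int32(o["extent"]),round(zt,4),rect(T),p[o["mask"]].mean(0).astype(int))
E
```

```text
t: 5.7
eef_pos: [0.6246, 0.1147, 0.1195]
ee_rot: [-3.141, 0.0, -1.606]
force: [-0.9, -0.7, -1.3]
width: 0.0482
gripper_force: 15.0
[0.62459276 0.11465266 0.11946905] [-3.14142861e+00  2.50092743e-04 -1.60647710e+00] 0.04821286994215424
0.88 [266 194 113 137] 0.1476 (array([623.8, 115.3]), array([50.2, 49.8]), 64.0) [113 110 101]
0.18 [248   0 139 233] 0.0926 (array([623.1,  35.3]), array([23.5, 23.2]), 86.7) [176 147  98]
```

View pics/w2.png

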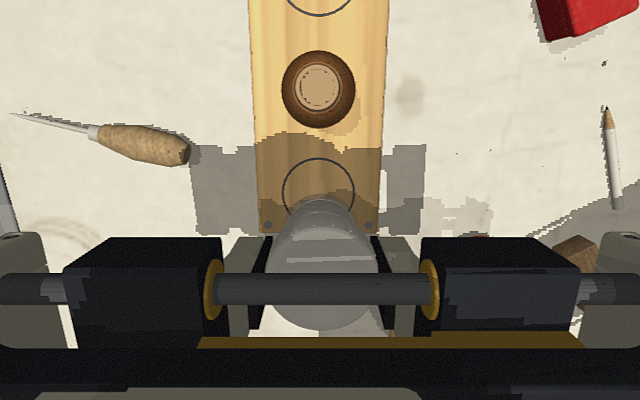

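The jar is held upright over the left circle, which shows at (318,190), with the cone at (318,88). I'm lowering it most of the way and then checking.

```bash
python3 -m crank '[[[0,0,1.2,0],[0,0,2.3,0],[0,0,2.5,0],[0,0,2.5,0],[0,0,2.5,0]]]'
python3 - <<'E'
from h import *
s=arm.get_state();print(s["eef_pos"],s["ee_rot"],s["width"])
c3=cam("wrist");p,d=arm.grab_frame("wrist")
for o in arm.trace("short_jar","wrist")[:1]:
        P=pts(c3,d,o["mask"]);zt=np.percentile(P[:,2],97);T=P[P[:,2]>zt-.006];print(round(o["score"],2),np.int32(o["extent"]),round(zt,4),rect(T))
print(circ(c3,p,(.6200,-.0448)))
go(.6264,.1151,.0457,-92.3)
E
```

```text
t: 6.42
eef_pos: [0.6263, 0.115, 0.058]
ee_rot: [-3.14, 0.001, -1.607]
force: [0.9, -0.3, -0.9]
width: 0.0477
gripper_force: 15.0
[0.62634235 0.11500949 0.05799652] [-3.13960014e+00  8.17604128e-04 -1.60655207e+00] 0.04768456735738165
0.84 [571 302  14  36] 0.1245 (array([555.2, 100.9]), array([31.3,  3.4]), -40.0)
(array([ 0.62  , -0.0448]), 0, 0)
rows: [-0.01 -0.01  0.48] 0.05 yaw now -92.1
```

```bash
python3 -m crank '[[[0,0,0.3,0],[0,0,0.5,0],[0,0,0.52,0],[0,0,0.52,0]]]'
python3 -m crank '[[[0,0,0,0],[0,0,0,0],[0,0,0,0],[0,0,-2,0],[0,0,-4,0],[0,0,-6,0],[0,0,-6,0],[0,0,-6,0]]]' 0.2
python3 - <<'E'
from h import *
go(.342,.298,.20,-92)
E
```

```text
t: 7.02
eef_pos: [0.6262, 0.1145, 0.0442]
ee_rot: [-3.14, -0.0, -1.606]
force: [-2.0, -0.9, 6.0]
width: 0.0474
gripper_force: 15.0
t: 8.02
eef_pos: [0.6251, 0.1147, 0.1932]
ee_rot: [3.141, 0.0, -1.607]
force: [-0.1, -0.0, -0.5]
width: 0.0699
gripper_force: 0.0
rows: [-6.92 11.58 -0.26] -0.02 yaw now -92.1
```

```bash
python3 -m crank '[[[-6.9,11.6,-1.5,3],[-6.9,11.6,-1.5,3],[-6.9,11.6,-1.5,3],[-6.9,11.6,-1.5,3],[-6.9,11.6,-1.5,3],[-6.9,11.6,-1.5,3],[-6.9,11.6,-1.5,3],[-6.9,11.6,-1.5,3],[-6.9,11.6,-1.5,3],[-6.9,11.6,-1.5,3]]]'
python3 - <<'E'
from h import *
s=arm.get_state();print(s["eef_pos"],s["ee_rot"])
c3=cam("wrist");p,d=arm.grab_frame("wrist");cv2.imwrite("pics/w3.png",p[:,:,::-1])
for n in("tall_jar","beech_block"):
    for o in arm.trace(n,"wrist")[:3]:
        P=pts(c3,d,o["mask"]);zt=np.percentile(P[:,2],97);T=P[P[:,2]>zt-.006];print(n,round(o["score"],2),np.int32(o["extent"]),round(zt,3),rect(T),p[o["mask"]].mean(0).astype(int))
go(.342,.298,.068,-107)
E
```

```text
t: 9.28
eef_pos: [0.3424, 0.2969, 0.2306]
ee_rot: [3.141, -0.001, -1.87]
force: [-0.5, 0.2, 1.2]
width: 0.07
gripper_force: 0.0
[0.34242652 0.29691865 0.23062854] [ 3.14146768e+00 -9.34945016e-04 -1.87012303e+00]
tall_jar 0.91 [292 153  59  65] 0.095 (array([342.9, 299.5]), array([50.7, 50.1]), 46.9) [122 119 110]
tall_jar 0.75 [218 332   9   8] 0.278 (array([381.8, 296.6]), array([1.2, 0.1]), 50.9) [104  90  69]
rows: [-0.03  0.02  6.52] -0.02 yaw now -107.1
```

View pics/w3.png

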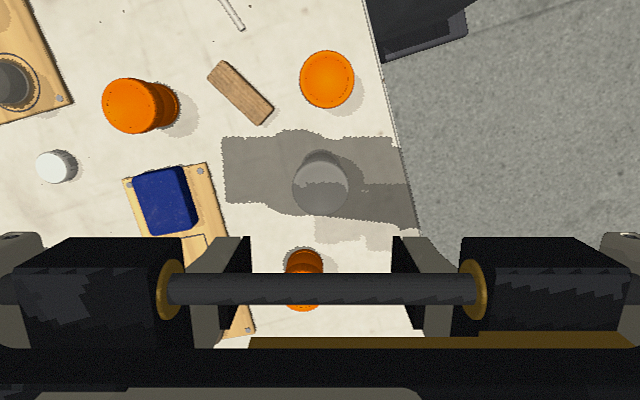

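The tall jar's lid is at (320,182), clear of the orange jars, and the block is at (240,93). I'm going down to grasp the jar.

```bash
python3 -m crank '[[[-0.1,0,2.5,0],[-0.1,0,5,0],[-0.1,0,6.4,0],[-0.1,0,6.4,0],[-0.1,0,6.4,0],[-0.1,0,6.4,0],[-0.1,0,6.4,0]]]'
python3 -m crank '[[[0,0,0,0],[0,0,0,0],[0,0,0,0],[0,0,0,0],[0,0,0,0],[0,0,-2,0],[0,0,-4,0],[0,0,-5,0],[0,0,-5,0]]]' 1 15
python3 - <<'E'
from h import *
go(.620,-.0448,.195,-92.3)
E
```

```text
t: 10.3
eef_pos: [0.343, 0.3007, 0.0723]
ee_rot: [-3.141, 0.003, -1.869]
force: [0.5, -0.0, 0.0]
width: 0.0702
gripper_force: 0.0
t: 11.42
eef_pos: [0.343, 0.3007, 0.1977]
ee_rot: [-3.141, 0.004, -1.869]
force: [-1.0, 0.6, -1.7]
width: 0.0489
gripper_force: 15.0
rows: [  9.96 -14.65   0.08] -2.95 yaw now -107.1
```

```bash
python3 -m crank '[[[3,-4.4,0,-1],[9.96,-14.65,0,-3],[9.96,-14.65,0,-3],[9.96,-14.65,0,-3],[9.96,-14.65,0,-3],[9.96,-14.65,0,-3],[9.96,-14.65,0,-3],[9.96,-14.65,0,-3],[9.96,-14.65,0,-3],[9.96,-14.65,0,-3],[9.96,-14.65,0,-3]]]'
python3 - <<'E'
from h import *
s=arm.get_state();print(s["eef_pos"],s["ee_rot"],s["width"])
c3=cam("wrist");p,d=arm.grab_frame("wrist");cv2.imwrite("pics/w4.png",p[:,:,::-1])
for n in ("tall_jar","short_jar","thread_cone"):
  for o in arm.trace(n,"wrist")[:2]:
        P=pts(c3,d,o["mask"]);zt=np.percentile(P[:,2],97);T=P[P[:,2]>zt-.006];print(n,round(o["score"],2),np.int32(o["extent"]),round(zt,4),rect(T))
print(circ(c3,p,(.6200,-.0448)))
go(.620,-.0448,.092,-92.3)
E
```

```text
t: 12.8
eef_pos: [0.6192, -0.0445, 0.1962]
ee_rot: [-3.141, 0.0, -1.605]
force: [-0.4, -0.7, -1.8]
width: 0.0491
gripper_force: 15.0
[ 0.61917225 -0.04447383  0.19619466] [-3.14146829e+00  2.41266882e-04 -1.60528354e+00] 0.049078805462268386
tall_jar 0.86 [266 178 113 147] 0.2201 (array([616.8, -45. ]), array([50.7, 48.1]), -75.0)
short_jar 0.93 [295 318  50  20] 0.2877 (array([618.4, -67. ]), array([8.7, 1.4]), -9.0)
(array([ 0.6201, -0.0448]), 244, 18)
rows: [-0.01 -0.01  4.18] 0.06 yaw now -92.0
```

```bash
python3 -m crank '[[[0,0,1.5,0],[0,0,3,0],[0,0,4.0,0],[0,0,4.0,0],[0,0,4.0,0],[0,0,4.0,0]]]'
python3 - <<'E'
from h import *
s=arm.get_state();print(s["eef_pos"],s["ee_rot"],s["width"])
go(.6203,-.0448,.0795,-92.3)
E
```

```text
t: 13.75
eef_pos: [0.6207, -0.0454, 0.0977]
ee_rot: [-3.139, 0.0, -1.607]
force: [0.1, -0.4, -1.6]
width: 0.049
gripper_force: 15.0
[ 0.62066702 -0.04543873  0.09770589] [-3.13902804e+00  4.81889806e-04 -1.60659644e+00] 0.04895219047729951
rows: [-0.02  0.02  0.73] 0.05 yaw now -92.1
```

```bash
python3 -m crank '[[[0,0,0.4,0],[0,0,0.7,0],[0,0,0.74,0],[0,0,0.74,0]]]'
python3 -m crank '[[[0,0,0,0],[0,0,0,0],[0,0,0,0],[0,0,-2,0],[0,0,-4,0],[0,0,-6,0],[0,0,-6,0],[0,0,-6,0]]]' 0.2
python3 - <<'E'
from h import *
go(.446,-.0265,.23,-67.6)
E
```

```text
t: 14.25
eef_pos: [0.6207, -0.046, 0.0784]
ee_rot: [-3.14, -0.001, -1.606]
force: [-0.1, -1.7, 5.9]
width: 0.0491
gripper_force: 15.0
t: 15.25
eef_pos: [0.6193, -0.0455, 0.2272]
ee_rot: [3.141, 0.0, -1.607]
force: [-0.5, -0.4, -0.3]
width: 0.07
gripper_force: 0.0
rows: [-0.51  6.95 -0.11] -4.9 yaw now -92.1
```

```bash
python3 -m crank '[[[-0.5,6.95,0,-4.9],[-0.5,6.95,0,-4.9],[-0.5,6.95,0,-4.9],[-0.5,6.95,0,-4.9],[-0.5,6.95,0,-4.9],[-0.5,6.95,0,-4.9],[-0.5,6.95,0,-4.9]]]' 0.2
python3 - <<'E'
from h import *
s=arm.get_state();print(s["eef_pos"],s["ee_rot"])
c3=cam("wrist");p,d=arm.grab_frame("wrist");cv2.imwrite("pics/w5.png",p[:,:,::-1])
for n in("rivet_tin","short_jar","tall_jar"):
    for o in arm.trace(n,"wrist")[:2]:
        P=pts(c3,d,o["mask"]);zt=np.percentile(P[:,2],97);T=P[P[:,2]>zt-.006];print(n,round(o["score"],2),np.int32(o["extent"]),round(zt,3),rect(T))
# jars from the fixed camera
c3=cam("side");p,d=arm.grab_frame("side");cv2.imwrite("pics/s5.png",cv2.resize(p[180:320,340:540],(800,560))[:,:,::-1])
for n in("short_jar","tall_jar","thread_cone"):
    for o in arm.trace(n,"side")[:4]:
        P=pts(c3,d,o["mask"]);zt=np.percentile(P[:,2],97);T=P[P[:,2]>zt-.006]
        if P[:,0].max()>.57:print(n,round(o["score"],2),round(zt,3),rect(T))
go(.446,-.0265,.02,-67.6)
E
```

```text
t: 16.12
eef_pos: [0.447, -0.027, 0.2269]
ee_rot: [3.14, 0.0, -1.18]
force: [-0.9, -0.2, -0.7]
width: 0.0701
gripper_force: 0.0
[ 0.44698619 -0.02699098  0.22691526] [ 3.14005850e+00  6.16523470e-07 -1.17991321e+00]
rivet_tin 0.77 [302 142  40  54] 0.036 (array([446.2, -27.4]), array([59.8, 41.5]), -66.6)
short_jar 0.86 [216 303  28  46] 0.268 (array([475.3, -21.1]), array([41.5,  2.9]), 86.5)
short_jar 0.82 [ 76 201  76  36] 0.073 (array([629.7,  99.8]), array([45.3, 17.7]), 21.3)
tall_jar 0.72 [ 93  50 105  67] 0.103 (array([618.9, -46.7]), array([50.9, 50.5]), 38.6)
short_jar 0.81 0.074 (array([624.5, 111.1]), array([48.2, 47. ]), 2.7)
tall_jar 0.62 0.104 (array([619.9, -50. ]), array([49.8, 49.5]), 6.8)
tall_jar 0.21 0.034 (array([478.7, 203.7]), array([518.4,  85.2]), 70.3)
thread_cone 0.88 0.094 (array([623.5,  32.3]), array([23.2, 21.3]), 3.4)
rows: [-0.02  0.01  8.3 ] 0.01 yaw now -67.6
```

View pics/s5.png

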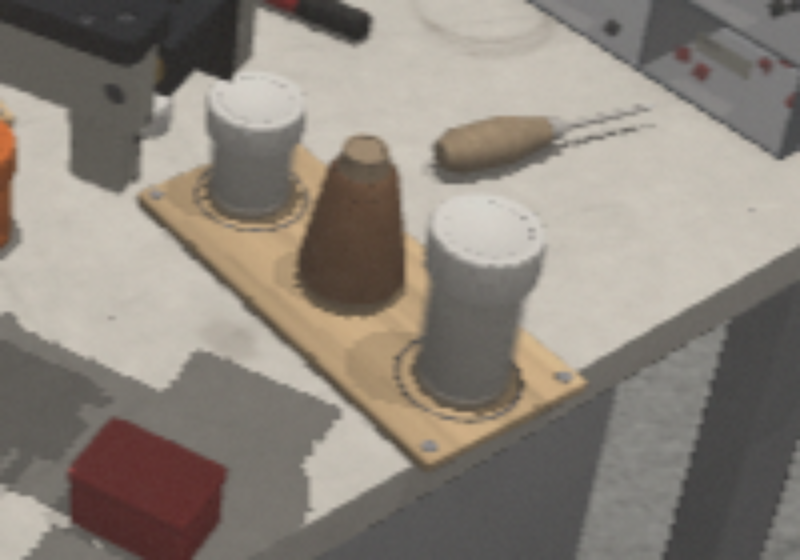

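View pics/w5.png

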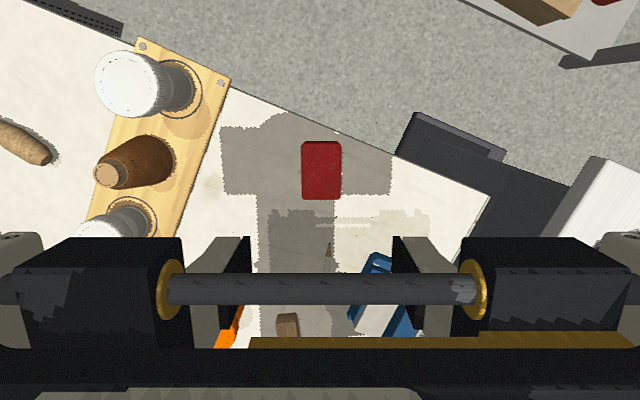

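Both jars stand inside their rings. The tin at (321,170) is squarely between the open fingers, so I'm grasping it.

```bash
python3 -m crank '[[[0,0.03,2.5,0],[0,0.03,5,0],[0,0.03,7.5,0],[0,0.03,8.6,0],[0,0.03,8.75,0],[0,0.03,8.75,0],[0,0.03,8.75,0],[0,0.03,8.75,0]]]'
python3 -m crank '[[[0,0,0,0],[0,0,0,0],[0,0,0,0],[0,0,0,0],[0,0,0,0],[0,0,0,0],[0,0,-2,0],[0,0,-4,0],[0,0,-6,0],[0,0,-6,0],[0,0,-6,0]]]' 1 15
python3 - <<'E'
from h import *
go(.524,.36,.2,-96.1)
E
```

```text
t: 17.52
eef_pos: [0.4467, -0.0269, 0.01]
ee_rot: [-3.139, -0.0, -1.179]
force: [0.2, 0.3, -0.6]
width: 0.0703
gripper_force: 0.0
t: 18.9
eef_pos: [0.4452, -0.0272, 0.1583]
ee_rot: [3.141, 0.001, -1.18]
force: [0.1, 0.6, -1.4]
width: 0.0419
gripper_force: 15.0
rows: [-13.12  -8.82  -1.66] 5.7 yaw now -67.6
```

```bash
python3 -m crank '[[[-2.2,-1.5,-1.6,1],[-13.1,-8.8,-1.6,5.7],[-13.1,-8.8,-1.6,5.7],[-13.1,-8.8,-1.6,5.7],[-13.1,-8.8,-1.6,5.7],[-13.1,-8.8,-1.6,5.7],[-13.1,-8.8,-1.6,5.7],[-13.1,-8.8,-1.6,5.7],[-13.1,-8.8,-1.6,5.7],[-13.1,-8.8,-1.6,5.7],[-13.1,-8.8,-1.6,5.7]]]'
python3 - <<'E'
from h import *
s=arm.get_state();print(s["eef_pos"],s["ee_rot"])
c3=cam("wrist");p,d=arm.grab_frame("wrist");cv2.imwrite("pics/w6.png",p[:,:,::-1])
for n in("rivet_tin","rivet_board","blue_case","pebble"):
    for o in arm.trace(n,"wrist")[:2]:
        P=pts(c3,d,o["mask"]);zt=np.percentile(P[:,2],97);T=P[P[:,2]>zt-.006];print(n,round(o["score"],2),np.int32(o["extent"]),round(zt,3),rect(T))
E
```

```text
t: 20.27
eef_pos: [0.5242, 0.3586, 0.1991]
ee_rot: [-3.141, 0.0, -1.678]
force: [0.5, -0.1, -0.8]
width: 0.0419
gripper_force: 15.0
[0.52424127 0.35863761 0.19908827] [-3.14144824e+00  2.99759605e-04 -1.67750482e+00]
rivet_tin 0.82 [270 192 105 140] 0.225 (array([523.1, 357.6]), array([61. , 42.1]), 83.9)
rivet_board 0.73 [267  49 104 161] 0.033 (array([517.2, 280.6]), array([69.8, 50. ]), 84.1)
blue_case 0.9 [292  50  55  84] 0.033 (array([517.2, 280.6]), array([69.8, 50. ]), 84.1)
```

View pics/w6.png

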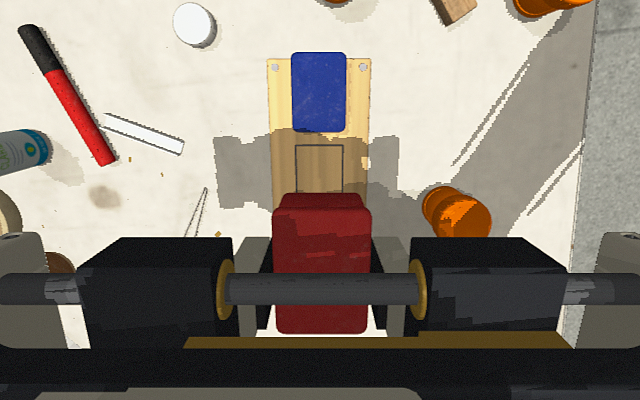

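The tin is in hand and aligned. The blue case is at (319,91), and the oblong's near edge runs from (295,145) to (343,145). I'll check the centre from that edge.

```bash
python3 - <<'E'
from h import *
c3=cam("wrist");Q=plane(c3,[[295.5,145.5],[343.5,145.5],[319,145.5]],.008)[:,:2];a=np.radians(84)
e=Q[1]-Q[0];print(Q.round(4),np.hypot(*e),"y axis angle",np.degrees(np.arctan2(e[1],e[0]))+90, Q[2]+.033*np.array([np.cos(a),np.sin(a)]))
go(.5255,.3632,.026,-96)
E
```

```text
[[0.5463 0.3288]
 [0.498  0.334 ]
 [0.5226 0.3314]] 0.048605561077384216 y axis angle 263.920455477327 [0.52609835 0.36418951]
rows: [-0.16 -0.03  6.92] -0.02 yaw now -96.1
```

```bash
python3 -m crank '[[[-0.22,-0.04,2,0],[-0.22,-0.04,4.5,0],[-0.22,-0.04,6.5,0],[-0.22,-0.04,6.6,0],[-0.22,-0.04,6.6,0],[-0.22,-0.04,6.6,0]]]'
python3 - <<'E'
from h import *
s=arm.get_state();print(s["eef_pos"],s["ee_rot"],s["width"])
go(.526,.3643,.0175,-96)
E
```

```text
t: 21.28
eef_pos: [0.5271, 0.3662, 0.0366]
ee_rot: [-3.139, 0.003, -1.676]
force: [0.9, -0.3, 0.1]
width: 0.0422
gripper_force: 15.0
[0.52706133 0.36623053 0.03657425] [-3.13898745  0.00341168 -1.67629418] 0.04221684717738665
rows: [0.08 0.04 0.76] -0.01 yaw now -96.0
```

```bash
python3 -m crank '[[[0.06,0.03,0.4,0],[0.06,0.03,0.7,0],[0.06,0.03,0.78,0],[0.06,0.03,0.78,0]]]'
python3 -m crank '[[[0,0,0,0],[0,0,0,0],[0,0,0,0],[0,0,-2,0],[0,0,-4,0],[0,0,-7,0],[0,0,-8,0],[0,0,-8,0],[0,0,-8,0]]]' 0.3
python3 - <<'E'
from h import *
s=arm.get_state();print(s["eef_pos"],s["ee_rot"])
c3=cam("wrist");p,d=arm.grab_frame("wrist");cv2.imwrite("pics/w7.png",p[:,:,::-1])
for n in("rivet_tin","blue_case"):
    for o in arm.trace(n,"wrist")[:2]:
        P=pts(c3,d,o["mask"]);zt=np.percentile(P[:,2],97);T=P[P[:,2]>zt-.006];print(n,round(o["score"],2),np.int32(o["extent"]),round(zt,3),rect(T))
go(.3965,.196,.22,-58.8)
E
```

```text
t: 21.78
eef_pos: [0.5249, 0.3635, 0.0156]
ee_rot: [-3.141, 0.0, -1.676]
force: [-4.5, -2.2, 12.9]
width: 0.0418
gripper_force: 15.0
t: 22.9
eef_pos: [0.5244, 0.3631, 0.2135]
ee_rot: [3.141, -0.0, -1.677]
force: [0.0, -1.0, -0.6]
width: 0.0613
gripper_force: 0.0
[0.52442776 0.36314774 0.21349826] [ 3.14068469e+00 -4.95075183e-04 -1.67699150e+00]
blue_case 0.92 [293  48  54  80] 0.033 (array([517.2, 280.7]), array([69.5, 49.9]), 84.0)
rows: [ 7.18  4.38 -0.27] -7.46 yaw now -96.1
```

View pics/w7.png

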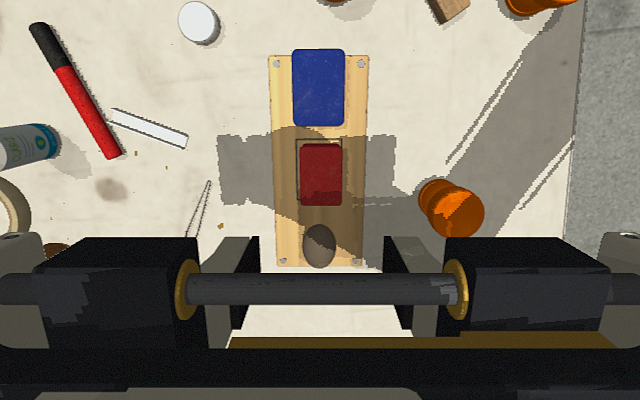

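```bash
python3 - <<'E'
from h import *
c3=cam("wrist");p,d=arm.grab_frame("wrist");q=p.astype(int)
m=(q[...,0]>2*q[...,1])&(q[...,0]>80);m[:,:260]=0;m[:,380:]=0
P=pts(c3,d,m);print(len(P));T=P[abs(P[:,2]-.042)<.006];print(rect(T),np.median(T,0))
for o in arm.trace("pebble","wrist")[:1]:
    P=pts(c3,d,o["mask"]);print(o["score"],rect(P[P[:,2]>.015]))
E
python3 -m crank '[[[7.2,4.4,0,-7.45],[7.2,4.4,0,-7.45],[7.2,4.4,0,-7.45],[7.2,4.4,0,-7.45],[7.2,4.4,0,-7.45],[7.2,4.4,0,-7.45],[7.2,4.4,0,-7.45],[7.2,4.4,0,-7.45]]]' 0.4
python3 - <<'E'
from h import *
s=arm.get_state();print(s["eef_pos"],s["ee_rot"])
c3=cam("wrist");p,d=arm.grab_frame("wrist");cv2.imwrite("pics/w8.png",p[:,:,::-1])
for n in("beech_block",):
    for o in arm.trace(n,"wrist")[:2]:
        P=pts(c3,d,o["mask"]);zt=np.percentile(P[:,2],97);T=P[P[:,2]>zt-.006];print(n,round(o["score"],2),np.int32(o["extent"]),round(zt,3),rect(T))
go(.3965,.196,.008,-58.8)
E
```

```text
2484
(array([523.9, 362.9]), array([59.4, 41. ]), 83.8) [0.52377105 0.36150493 0.04221089]
0.88 (array([534.8, 444.2]), array([47.5, 38. ]), 54.7)
t: 24.15
eef_pos: [0.3967, 0.1965, 0.2139]
ee_rot: [3.141, -0.0, -1.027]
force: [0.3, 0.6, -0.3]
width: 0.0527
gripper_force: 0.0
[0.39670405 0.19648629 0.21386532] [ 3.14056369e+00 -3.80386971e-04 -1.02675893e+00]
beech_block 0.67 [304 136  30  69] 0.023 (array([397.7, 196.5]), array([69.4, 25.9]), -61.3)
rows: [0.01 0.   8.24] -0.0 yaw now -58.8
```

View pics/w8.png

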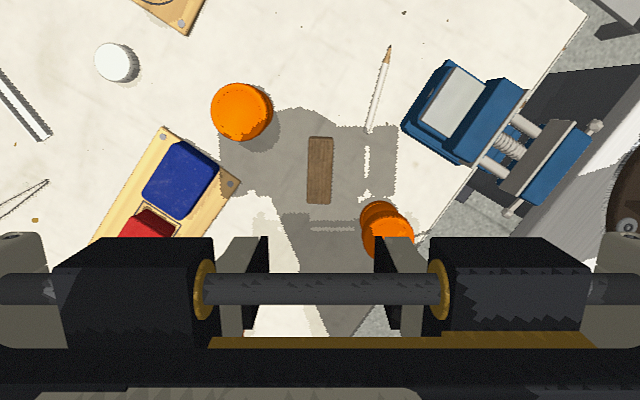

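The block at (320,170) sits centred between the fingers, and orange jars are at (241,111) and (385,230). At TCP z ≈ 7 mm the gripper body clears the 65 mm jars by about 7 mm, so I'm going no lower.

```bash
python3 -m crank '[[[0,-0.03,2.5,0.4],[0,-0.03,5,0.4],[0,-0.03,7,0.4],[0,-0.03,8,0.4],[0,-0.03,8.25,0.4],[0,-0.03,8.25,0.4],[0,-0.03,8.25,0.4],[0,-0.03,8.25,0.4]]]'
python3 -m crank '[[[0,0,0,0],[0,0,0,0],[0,0,0,0],[0,0,0,0],[0,0,0,0],[0,0,0,0],[0,0,-2,0],[0,0,-4,0],[0,0,-7,0],[0,0,-7,0],[0,0,-7,0]]]' 1 12
python3 - <<'E'
from h import *
go(.524,.363,.18,-96.1)
E
```

```text
t: 25.25
eef_pos: [0.3976, 0.1971, 0.0091]
ee_rot: [-3.139, 0.001, -1.061]
force: [-0.1, -0.2, 0.2]
width: 0.0523
gripper_force: 0.0
t: 26.62
eef_pos: [0.3971, 0.1967, 0.1834]
ee_rot: [-3.14, 0.001, -1.062]
force: [0.4, 0.5, -0.7]
width: 0.0257
gripper_force: 12.0
rows: [-3.34 -7.67  0.15] 7.05 yaw now -60.8
```

```bash
python3 -m crank '[[[-3.35,-7.67,0,7.05],[-3.35,-7.67,0,7.05],[-3.35,-7.67,0,7.05],[-3.35,-7.67,0,7.05],[-3.35,-7.67,0,7.05],[-3.35,-7.67,0,7.05],[-3.35,-7.67,0,7.05],[-3.35,-7.67,0,7.05]]]'
python3 - <<'E'
from h import *
s=arm.get_state();print(s["eef_pos"],s["ee_rot"])
c3=cam("wrist");p,d=arm.grab_frame("wrist");cv2.imwrite("pics/w9.png",p[:,:,::-1])
for n in("beech_block","blue_case","rivet_tin"):
    for o in arm.trace(n,"wrist")[:2]:
        P=pts(c3,d,o["mask"]);zt=np.percentile(P[:,2],97);T=P[P[:,2]>zt-.006];print(n,round(o["score"],2),np.int32(o["extent"]),round(zt,3),rect(T))
go(.524,.363,.055,-96.1)
E
```

```text
t: 27.62
eef_pos: [0.5234, 0.3626, 0.1835]
ee_rot: [-3.141, 0.001, -1.677]
force: [0.5, -0.1, 0.2]
width: 0.0262
gripper_force: 12.0
[0.52340501 0.3626414  0.18349427] [-3.14130991e+00  5.74574869e-04 -1.67663285e+00]
beech_block 0.91 [293 179  60 148] 0.198 (array([522.3, 361.9]), array([70.2, 26.1]), 83.9)
blue_case 0.77 [289  45  59  88] 0.033 (array([517.1, 280.2]), array([70.2, 50.1]), 83.9)
rivet_tin 0.79 [297 149  48  29] 0.044 (array([521.8, 343.1]), array([41.5, 32.8]), -4.6)
rows: [ 0.   -0.01  5.14] 0.01 yaw now -96.1
```

View pics/w9.png

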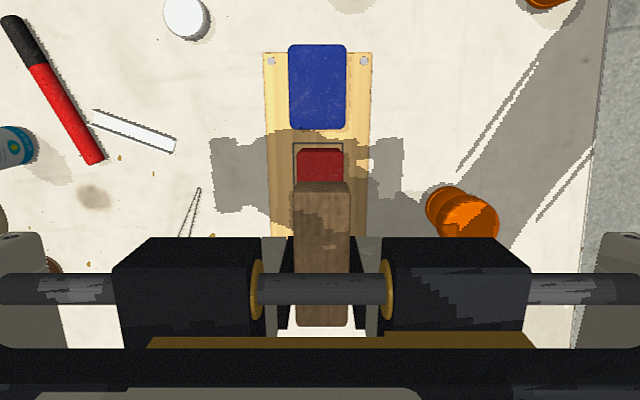

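The block is held level and aligned with the tin, which shows at (320,160). I'm lowering it in two steps.

```bash
python3 -m crank '[[[-0.02,-0.02,2,0],[-0.02,-0.02,4,0],[-0.02,-0.02,4.8,0],[-0.02,-0.02,4.8,0],[-0.02,-0.02,4.8,0],[-0.02,-0.02,4.8,0]]]'
python3 - <<'E'
from h import *
go(.525,.3636,.0495,-96.1)
E
```

```text
t: 28.58
eef_pos: [0.5249, 0.3643, 0.0647]
ee_rot: [-3.14, 0.002, -1.677]
force: [0.5, -0.9, 0.1]
width: 0.0258
gripper_force: 12.0
rows: [ 0.03 -0.01  0.61] 0.01 yaw now -96.1
```

```bash
python3 -m crank '[[[0,0,0.3,0],[0,0,0.5,0],[0,0,0.58,0],[0,0,0.58,0],[0,0,0.58,0]]]'
```

```text
t: 29.2
eef_pos: [0.5242, 0.3635, 0.0496]
ee_rot: [-3.141, 0.0, -1.676]
force: [-4.8, -0.9, 9.4]
width: 0.0264
gripper_force: 12.0
```

Contact is confirmed, about 9 N upward. I'm releasing, retreating and checking.

```bash
python3 -m crank '[[[0,0,0,0],[0,0,0,0],[0,0,0,0],[0,0,-1,0],[0,0,-3,0],[0,0,-5,0],[0,0,-7,0],[0,0,-7,0],[0,0,-7,0],[0,0,-7,0]]]' 0.4
python3 - <<'E'
from h import *
s=arm.get_state();print(s["t"],s["eef_pos"])
c3=cam("wrist");p,d=arm.grab_frame("wrist")
for n in("beech_block","rivet_tin","blue_case","pebble"):
    for o in arm.trace(n,"wrist")[:1]:
        P=pts(c3,d,o["mask"]);zt=np.percentile(P[:,2],97);T=P[P[:,2]>zt-.006];print(n,round(o["score"],2),np.int32(o["extent"]),round(zt,3),rect(T))
a=p[40:270,220:420]
c3=cam("side");q,d=arm.grab_frame("side");b=q[140:310,230:500]
b=cv2.resize(b,(480,302));a=cv2.resize(a,(263,302));cv2.imwrite("pics/f.png",np.hstack([a,b])[:,:,::-1])
E
```

```text
t: 30.45
eef_pos: [0.5237, 0.363, 0.222]
ee_rot: [3.14, -0.002, -1.677]
force: [-0.1, -0.8, -0.0]
width: 0.0523
gripper_force: 0.0
30.45 [0.52373332 0.36298672 0.22198701]
beech_block 0.87 [307 140  27  74] 0.065 (array([523. , 362.6]), array([69.1, 25.4]), 84.5)
rivet_tin 0.69 [296 147  47  56] 0.044 (array([523.5, 362.7]), array([59.3, 41.9]), 84.0)
blue_case 0.57 [293  51  53  76] 0.033 (array([517.2, 280.2]), array([68.7, 50. ]), 84.2)
pebble 0.96 [302 220  34  43] 0.035 (array([534.1, 445.3]), array([42.7, 31.1]), -86.9)
```

View pics/f.png

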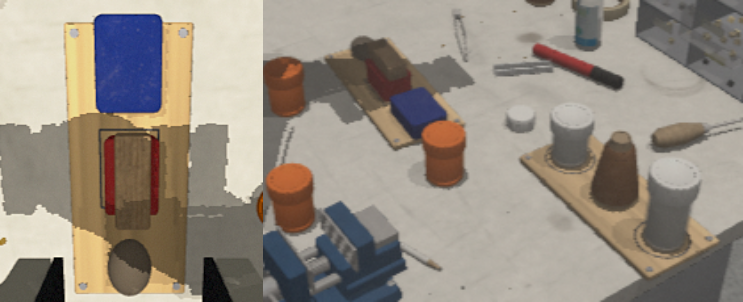

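Everything is in place. In the wrist crop the tin is inside the outline, about 2 mm off centre, with the block flat and centred on it (top at 65 mm). In the side crop both jars are upright inside their rings. The gripper is clear, so I'm handing in.

```bash
python3 -c "
from station import arm
print(arm.job_done())"
```

```text
the job is handed in; nothing more can be done
None
```

I handed the job in at about 30 s of robot time: both jars stand on their circles, and the tin is on its oblong with the beech block flat on top, all let go and within about 2 to 3 mm of centre by camera.

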